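# File a seasoning tin beside its twin in a packed rack

## Task

A second yellow seasoning tin is standing on the counter: file it in the packed tin rack directly beside the yellow tin already there (either side of it), the same way round as the others. Pull the rack's black knob all the way out to its stop to free the row, push the tins apart to open a gap, set the tin down in it without dropping it, then push the knob back in until the whole row is snug again. Keep all the tins in the rack upright and do not disturb the other things on the counter.

Things in the scene. Friction and masses are not known exactly. Their poses are not given: they have to be found in the camera images.
- rack: fixed tin rack: a channel along its own y, floor 8 mm above its origin, 84 mm wide between wooden side rails (10 thick, tops 26 mm high). Origin: on the counter, on the channel's centre line; z up, y along the row towards the knob. Tins stand on its floor, own axes along the rack's, touching, from the fixed end wall to the bookend. Red, blue and yellow are in any order, green is nearest the bookend.
- rack_end (a point): foot of the fixed end wall's inner face, at rack y = -215 mm; the wall is 70 mm high. At the knob's end a like wall, the rod guide, spans rack y = 97 to 107 mm.
- bookend (a joint): aluminium bookend closing the row, slid by a black knob on a rod through the guide wall. Value in m, growing as the knob is pulled out (rack's +y), 0 to 0.080 (stop). Its pushing face is at rack y = 5 mm + value. Stiff (about 3 N), stays where it is left; starts nearly in, at the four tins. With five tins snug it reads about 0.050.
- bookend_knob (a point): centre of the black knob: a cylinder 32 mm in diameter and 28 mm long, axis along the rack's y, 50 mm above the counter, on a 12 mm rod; at rack x = 0, y = 143 mm + joint value.
- tin_new: square-bodied aluminium seasoning tin, body 76 (own x) x 54 (own y) x 70 high, with an upright square grip cap 26 x 26 on the middle of its top, 42 tall (tin 112 tall in all), cap and front and back labels yellow; about 0.28 kg. Origin: centre of its underside, z up. The tin to file, standing alone on the counter on the robot's side of the rack.
- tin_twin: square-bodied aluminium seasoning tin, body 76 (own x) x 54 (own y) x 70 high, with an upright square grip cap 26 x 26 on the middle of its top, 42 tall (tin 112 tall in all), cap and front and back labels yellow; about 0.28 kg. Origin: centre of its underside, z up. The yellow tin already in the rack.
- tin_red: square-bodied aluminium seasoning tin, body 76 (own x) x 54 (own y) x 70 high, with an upright square grip cap 26 x 26 on the middle of its top, 42 tall (tin 112 tall in all), cap and front and back labels red; about 0.28 kg. Origin: centre of its underside, z up. In the rack.
- tin_blue: square-bodied aluminium seasoning tin, body 76 (own x) x 54 (own y) x 70 high, with an upright square grip cap 26 x 26 on the middle of its top, 42 tall (tin 112 tall in all), cap and front and back labels blue; about 0.28 kg. Origin: centre of its underside, z up. In the rack.
- tin_green: square-bodied aluminium seasoning tin, body 76 (own x) x 54 (own y) x 70 high, with an upright square grip cap 26 x 26 on the middle of its top, 42 tall (tin 112 tall in all), cap and front and back labels green; about 0.28 kg. Origin: centre of its underside, z up. In the rack, nearest the bookend.
- cabbage: pale green cabbage, 140 mm across and 115 tall, on a white chopping board; origin under its centre. Bystander.
- sauce: amber sauce bottle with a red cap, 64 mm in diameter, 170 tall; origin under its centre. Bystander.
- bowl: blue bowl, 130 mm across, 55 high, beyond the rack; origin under its centre. Bystander.
- cup: white cup, 72 mm across, 75 high, beyond the rack; origin under its centre. Bystander.

How it is judged:
On the way, in this order (a step that is already met when the one before it is completed fails the run):
1. the knob is pulled out to its stop (within 6 mm) (value of joint bookend above 0.074 m), for 0.1 s.
2. with the knob still out, the yellow tin stands upright on the rack floor, next to its twin, released (x of tin_new in the frame of rack between -0.008 and 0.008 m and z of tin_new in the frame of rack between 0.004 and 0.012 m and angle between tin_new's own z axis and vertical below 0.08 rad and value of joint bookend above 0.062 m and horizontal distance between tin_new and tin_twin below 0.09 m and contact force between the fingers and tin_new below 0.1 N), for 0.2 s.
3. the knob is pushed back until the row is snug (5 mm of play at most, spread along the row) (value of joint bookend below 0.055 m), for 0.1 s.
At the end, for the whole second after the job is handed in: All five tins stand upright (within 0.08 rad) on the rack's floor in the channel, the new yellow tin directly beside its twin (centres less than 59.5 mm apart), the bookend pushed in until the row is snug (joint below 0.055), everything at rest (x of tin_new in the frame of rack between -0.008 and 0.008 m and z of tin_new in the frame of rack between 0.004 and 0.012 m and angle between each of tin_new, tin_twin, tin_red, tin_blue, tin_green's own z axis and vertical below 0.08 rad and x of tin_twin in the frame of rack between -0.008 and 0.008 m and z of tin_twin in the frame of rack between 0.004 and 0.012 m and x of tin_red in the frame of rack between -0.008 and 0.008 m and z of tin_red in the frame of rack between 0.004 and 0.012 m and x of tin_blue in the frame of rack between -0.008 and 0.008 m and z of tin_blue in the frame of rack between 0.004 and 0.012 m and x of tin_green in the frame of rack between -0.008 and 0.008 m and z of tin_green in the frame of rack between 0.004 and 0.012 m and horizontal distance between tin_new and tin_twin below 0.0595 m and value of joint bookend between 0.04 and 0.055 m and linear speed of each of tin_twin, tin_red, tin_blue, tin_green, tin_new below 0.02 m/s); the robot touches nothing.
It fails at once if a tin is tipped over (more than 0.5 rad) (angle between any of tin_twin, tin_red, tin_blue, tin_green, tin_new's own z axis and vertical above 0.5 rad).
It fails at once if a bystander is moved more than 30 mm (distance of any of cabbage, sauce, bowl, cup from where it was at the start of the episode above 0.03 m).
It fails at once if the new tin is dropped (falls freely faster than 0.7 m/s) (linear speed of tin_new above 0.7 m/s and contact force between the fingers and tin_new below 0.05 N).
It also fails if it takes over 72 s, if anything falls off the work surface, if the arm or the gripper's body presses on something with over 40 N, if the wrist force passes 120 N, or if a joint passes its speed limit or range.

## Robot

A 6-joint arm with a two-finger parallel gripper is mounted at the origin on the work surface. World frame = base frame: x ahead of the robot, y to its left, z up, the work surface at z = 0. Lengths are in m, angles in rad, forces in N, time in s.
With the tool pointing down it reaches from about 0.375 to 0.925 m from the base axis. Payload 5.7 kg.
Tool frame: the origin (TCP) lies between the finger pads; the fingertips stand 22 mm ahead of it and the grasp point (between the pads) lies 3 mm ahead of it (robot.finger_overhang is the distance from the TCP to the fingertips, in m); z points along the fingers, x is the direction in which the jaws open and shut, and the axes are right-handed (so a half turn about z gives the same grasp; the last joint's range is limited). The gripper opens to 85 mm and grips with 20 to 120 N. Pads are 22 mm wide; open, the fingers measure 114 mm over their backs; the gripper's body (76 mm by 85 mm) begins 54 mm behind the grasp point. The pads swing forward as they close: fully open they stand 13 mm farther back than shut.
Start: joints at [-1.244, 0.359, 1.51, -0, 1.272, -0.115], TCP at [0.257, -0.542, 0.253] pointing down, gripper open.
Joint ranges: [-2.97, 2.97], [-1.01, 2.36], [0.21, 2.38], [-0.96, 4.11], [0.2, 2.71], [-2.98, 2.98]. Speed limits (rad/s): [2.39, 2.39, 3.14, 3.14, 3.14, 3.14].

## Interface

Orientations are given as [roll, pitch, yaw] about the fixed x, y, z axes, in that order (R = Rz(yaw) Ry(pitch) Rx(roll)).
In Python, from workcell import robot, set_gripper, get_image, readout gives the robot as it stands. The module is installed in compiled form; this text tells all that it offers. Calls block until the motion is done:
- robot.reach(position, orientation): joint-space move of the TCP to a pose.
- robot.servo_line(position, ori=None, velocity=0.15, f_stop=None): straight line of the TCP; ori=None keeps the orientation; velocity is the mean speed in m/s. With f_stop (N) it stops when the force on the tool has changed by that much, and returns True; else False.
- robot.set_joints(angles): joint-space move.
- set_gripper(opening, effort=None): finger opening in m; effort is the grip in N (None keeps the last); returns when the fingers have stopped.
- robot.hold(seconds).
- robot.solve_ik(position, orientation): joint angles nearest the present ones, or None.
- get_image(name): name is "scene" or "side" or "wrist"; returns a dict with "color" (420x560x3 uint8, red, green, blue), "range_z" (420x560 float32, m along the optical axis (not along the pixel's ray), 0 where there is no reading), "camera_matrix" (3x3 intrinsics, pixels), "k1" (the pictures are not rectified: a ray, as slopes to the right and down, at radius r is drawn at 1 + k1 r^2 times it, then the intrinsics apply), "extrinsics" (4x4, takes a point from world to camera coordinates); the wrist camera has in their place "hand_eye" (4x4, takes a point from camera to tool coordinates, whose origin is the TCP and whose axes are the tool frame's). Camera axes: x right, y up, looking along -z (the intrinsics and any distortion apply to the point x, -y, -z); pixel columns grow to the right and rows downward; lengths in m; the calibration is good to about 2 mm. A picture is of the moment at which its call begins: read the wrist's pose just before it.
A pose or a line that the arm cannot do raises robot.PlanningError and nothing moves.
- robot.close_job(): hands the job in, once; it reports no verdict.
Readings, each from a call of its own:
- readout.read_clock(): time.
- readout.read_joint_pos(): joint angles.
- readout.read_qvel(): joint speeds.
- readout.read_tau(): joint torques, N m.
- readout.read_eef_pos(): TCP position.
- readout.read_tool_rot(): TCP orientation.
- readout.read_ft_force(): force on the tool from outside, world axes, zero at the start.
- readout.read_moment(): the same for the moment, N m.
- readout.read_opening(): finger opening in m.
Only numpy, scipy, OpenCV 4.12 (cv2) and the standard library are available. Lean on these libraries where they do the work, as an engineer would, in place of code of your own. Each camera call takes 0.05 s, during which the arm holds its last target. There are 200 camera calls.

## Working session

There is one attempt and no reset: what is moved stays moved. The work goes in short steps, each a Python script; the robot and the scene stay as the last script left them, time stands still between calls to the robot, and variables do not carry over. Pictures are saved under pics/ and viewed, about 8 in all and at most 12, crops included, and the job is handed in when it is done.

```bash
mkdir -p pics
cat > h.py <<'E'
import numpy as np, cv2
from workcell import robot,set_gripper,get_image,readout
from scipy.spatial.transform import Rotation as R
def save(name,im): cv2.imwrite('pics/'+name+'.png',im['color'][:,:,::-1])
def c2w(im,pose=None):
    if 'extrinsics' in im: return np.linalg.inv(im['extrinsics'])
    T=np.eye(4);T[:3,:3]=R.from_euler('xyz',pose[1]).as_matrix();T[:3,3]=pose[0]
    return T@im['hand_eye']
def slopes(im,uv):
    uv=np.asarray(uv,float).reshape(-1,1,2)
    return cv2.undistortPoints(uv,im['camera_matrix'],np.array([im['k1'],0,0,0.]))[:,0]
def plane(im,uv,z,pose=None):
    T=c2w(im,pose);s=slopes(im,uv)
    d=np.c_[s[:,0],-s[:,1],-np.ones(len(s))]@T[:3,:3].T;o=T[:3,3]
    return o+d*((z-o[2])/d[:,2])[:,None]
def cloud(im,pose=None):
    T=c2w(im,pose);h,w=im['range_z'].shape
    v,u=np.mgrid[:h,:w];s=slopes(im,np.c_[u.ravel(),v.ravel()]);d=im['range_z'].ravel()
    P=np.c_[s[:,0]*d,-s[:,1]*d,-d]@T[:3,:3].T+T[:3,3]
    P[d==0]=np.nan
    return P.reshape(h,w,3)
def colmask(im,c):
    hsv=cv2.cvtColor(im['color'],cv2.COLOR_RGB2HSV)
    r={'yellow':(20,34),'green':(45,85),'blue':(95,130)}
    H,S,V=cv2.split(hsv)
    if c=='red': m=(H<8)|(H>172)
    else: m=(H>=r[c][0])&(H<=r[c][1])
    return m&(S>120)&(V>60)
E
python3 - <<'E'
from h import *
ims={n:get_image(n) for n in('scene','side')}
for n,i in ims.items():
    save(n,i);print(n,np.round(c2w(i),2).tolist(),i['k1'],i['camera_matrix'][0])
    P=cloud(i)
    for c in('yellow','green','blue','red'):
        m=colmask(i,c);k,l,s,cc=cv2.connectedComponentsWithStats(m.astype(np.uint8))
        for j in range(1,k):
            if s[j,4]>60:
                p=P[l==j]; print(c,s[j].tolist(),np.round(np.nanmedian(p,0),3),np.round(np.nanpercentile(p[:,2],[5,95]),3))
pose=(readout.read_eef_pos(),readout.read_tool_rot());print(pose,readout.read_clock())
E
```

```text
scene [[-0.88, -0.27, 0.39, 1.04], [0.47, -0.54, 0.7, 0.79], [0.02, 0.8, 0.6, 0.75], [0.0, 0.0, 0.0, 1.0]] -0.11282048113031683 [412.75900224   0.         276.51462081]
yellow [252, 184, 17, 20, 205] [ 0.614 -0.06   0.097] [0.076 0.119]
yellow [338, 209, 23, 23, 289] [0.456 0.14  0.086] [0.068 0.112]
green [262, 194, 21, 20, 184] [ 0.609 -0.005  0.091] [0.077 0.119]
blue [244, 175, 14, 19, 147] [ 0.617 -0.115  0.102] [0.077 0.119]
red [235, 166, 15, 19, 158] [ 0.619 -0.17   0.1  ] [0.077 0.119]
red [415, 238, 13, 14, 130] [0.43  0.352 0.168] [0.156 0.169]
side [[0.88, -0.24, 0.41, 1.13], [0.47, 0.48, -0.74, -1.07], [-0.02, 0.84, 0.54, 0.82], [0.0, 0.0, 0.0, 1.0]] 0.038003373514511773 [434.58632328   0.         281.69996361]
yellow [123, 4, 11, 30, 131] [-0.522  0.512  0.481] [0.419 0.532]
yellow [268, 164, 18, 15, 147] [0.452 0.123 0.083] [0.069 0.112]
yellow [285, 198, 16, 19, 174] [ 0.615 -0.078  0.1  ] [0.078 0.121]
blue [277, 101, 59, 25, 1040] [ 0.126  1.109 -0.073] [-0.1   -0.067]
red [263, 216, 24, 20, 250] [ 0.617 -0.188  0.092] [0.077 0.12 ]
(array([ 0.25636959, -0.54184136,  0.25252556]), array([-3.14142733e+00,  1.65447481e-03, -1.12891431e+00])) 0.1
```

```bash
python3 -c "
import cv2
a=cv2.imread('pics/scene.png')[120:300,150:470];b=cv2.imread('pics/side.png')[100:300,150:470]
cv2.imwrite('pics/a.png',cv2.vconcat([cv2.resize(a,(480,270)),cv2.resize(b,(480,300))]))"
```

```text
(no output)
```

View pics/a.png

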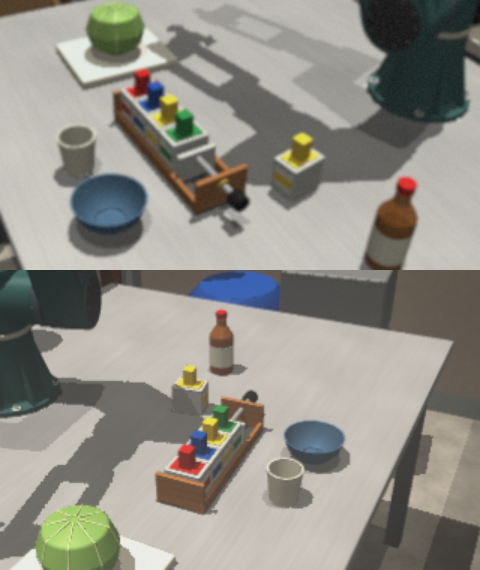

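Run:
```python
from h import *
def cap(nm,p):
    robot.reach(p,[np.pi,0,0]);robot.hold(.2)
    pose=(readout.read_eef_pos(),readout.read_tool_rot());im=get_image('wrist');save(nm,im)
    np.savez(nm+'.npz',pos=pose[0],rot=pose[1],**im)
    P=cloud(im,pose);print(nm,np.round(pose[0],3),np.round(im['hand_eye'],3).tolist())
    for c in('yellow','green','blue','red'):
        m=colmask(im,c);k,l,s,cc=cv2.connectedComponentsWithStats(m.astype(np.uint8))
        for j in range(1,k):
            if s[j,4]>200:
                p=P[l==j];t=p[p[:,2]>np.nanpercentile(p[:,2],95)-.008]
                rc=cv2.minAreaRect((t[:,:2]*1000).astype(np.float32))
                print(c,s[j].tolist(),'top',np.round(t.mean(0),4),np.round(rc,1) if 0 else rc)
    return im
a=cap('w1',[.52,.0,.40]);b=cap('w2',[.46,.12,.38])
cv2.imwrite('pics/w.png',cv2.resize(cv2.hconcat([a['color'],b['color']])[:,:,::-1],(800,300)))
print(readout.read_clock())
```

```text
w1 [ 0.52  -0.001  0.4  ] [[1.0, -0.0, 0.0, 0.001], [-0.0, -0.95, -0.311, -0.079], [0.0, 0.311, -0.95, -0.12], [0.0, 0.0, 0.0, 1.0]]
yellow [201, 55, 48, 38, 1298] top [0.4483 0.1307 0.1114] ((447.7927551269531, 130.685302734375), (26.341983795166016, 26.121307373046875), 10.3103666305542)
yellow [314, 201, 39, 30, 1013] top [ 0.6051 -0.0686  0.119 ] ((605.4187622070312, -69.4051513671875), (25.508686065673828, 25.50834846496582), 3.8774771690368652)
green [314, 166, 39, 28, 823] top [ 0.603  -0.0148  0.1194] ((602.9412841796875, -15.087904930114746), (26.217315673828125, 24.712209701538086), 3.5341970920562744)
blue [315, 234, 36, 31, 705] top [ 0.608  -0.1237  0.1193] ((608.0193481445312, -124.39990234375), (25.218246459960938, 25.605451583862305), 3.3175454139709473)
red [315, 264, 36, 32, 750] top [ 0.6108 -0.1775  0.1191] ((610.9698486328125, -178.51161193847656), (25.480295181274414, 26.708608627319336), 89.11708068847656)
w2 [0.461 0.119 0.38 ] [[1.0, -0.0, 0.0, 0.001], [-0.0, -0.95, -0.311, -0.079], [0.0, 0.311, -0.95, -0.12], [0.0, 0.0, 0.0, 1.0]]
yellow [246, 145, 45, 34, 1137] top [0.4473 0.1328 0.1112] ((447.2848815917969, 131.9968719482422), (25.9989070892334, 26.124914169311523), 10.046438217163086)
yellow [349, 277, 17, 23, 314] top [ 0.5912 -0.0621  0.1016] ((554.4440307617188, 21.586929321289062), (10.536937713623047, 222.89401245117188), 23.828369140625)
green [350, 245, 38, 24, 527] top [ 0.6022 -0.0068  0.1192] ((602.0178833007812, -8.171697616577148), (24.301734924316406, 10.541484832763672), 3.614652156829834)
blue [348, 306, 17, 21, 242] top [ 0.5898 -0.1221  0.0847] ((558.55615234375, -14.429611206054688), (31.790279388427734, 266.6124267578125), 17.203929901123047)
red [347, 332, 27, 34, 388] top [ 0.5993 -0.1617  0.1326] ((553.25, -24.612884521484375), (22.405637741088867, 347.4958190917969), 19.423322677612305)
3.4167
```

View pics/w.png

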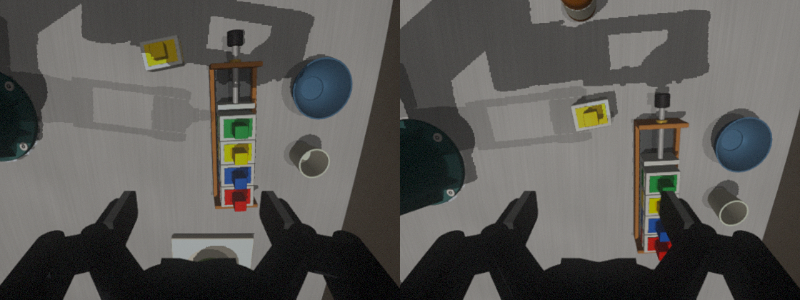

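Run:
```python
from h import *
a=dict(np.load('w1.npz'));b=dict(np.load('w2.npz'))
yaw=np.arctan2(.6110-.6030,.1775-.0148);O=np.array([.6030,-.0150])+.026*np.array([-np.sin(yaw),np.cos(yaw)])
print(yaw,O)
Rr=np.array([[np.cos(yaw),-np.sin(yaw)],[np.sin(yaw),np.cos(yaw)]])
for im in(a,b):
    P=cloud(im,(im['pos'],im['rot']));Q=P.copy();Q[...,:2]=(P[...,:2]-O)@Rr
    x,y,z=Q[...,0],Q[...,1],Q[...,2];hsv=cv2.cvtColor(im['color'],cv2.COLOR_RGB2HSV)
    k=(abs(x)<.05)&(y>.12)&(y<.24)&(z>.052)&(z<.08); q=Q[k]
    print('knob',k.sum(),np.percentile(q,[3,50,97],axis=0).round(4).tolist())
    # top line of knob
    tk=q[q[:,2]>q[:,2].max()-.004];print('top x',np.median(tk[:,0]))
    for side in(-1,1):
        r=(side*x>.034)&(side*x<.06)&(y>.02)&(y<.085)&(z>.02)&(z<.03);
        print('rail',side,r.sum(),np.percentile(x[r],[3,50,97]).round(4) if r.any() else '')
    g=(abs(x)<.06)&(y>.08)&(y<.12)&(z>.06)&(z<.08);print('guide y',np.percentile(y[g],[3,50,97]).round(4),np.percentile(x[g],[2,98]).round(4))
    # new tin top
    m=(np.hypot(P[...,0]-.448,P[...,1]-.1315)<.055)&(P[...,2]>.063)&(P[...,2]<.077)
    t=P[m][:,:2]*1000;print('tin',cv2.minAreaRect(t.astype(np.float32)))
```

```text
0.04913068285149454 [0.60172312 0.01096863]
knob 553 [[-0.0154, 0.1229, 0.0533], [-0.0027, 0.1463, 0.0624], [0.0119, 0.1618, 0.0662]]
top x -0.001689894347697651
rail -1 270 [-0.0531 -0.0484 -0.0436]
rail 1 272 [0.0407 0.0452 0.0506]
guide y [0.094  0.0989 0.1064] [-0.0507  0.0481]
tin ((447.61346435546875, 131.20794677734375), (77.1380615234375, 53.41094207763672), 9.854413986206055)
knob 478 [[-0.0156, 0.1239, 0.0527], [-0.0039, 0.1471, 0.0623], [0.0107, 0.1625, 0.0661]]
top x -0.0018897228531653482
rail -1 234 [-0.0529 -0.0482 -0.0401]
rail 1 238 [0.0399 0.0443 0.0498]
guide y [0.0949 0.1006 0.1071] [-0.0517  0.0472]
tin ((447.2040710449219, 131.8660125732422), (76.18989562988281, 54.41576385498047), 10.196968078613281)
```

```bash
cat >> h.py <<'E'
yaw=.049;O=np.array([.6001,.0109])
def W(x,y,z): return np.array([O[0]+x*np.cos(yaw)-y*np.sin(yaw),O[1]+x*np.sin(yaw)+y*np.cos(yaw),z])
def rk(p): d=np.asarray(p)[:2]-O;return np.array([d[0]*np.cos(yaw)+d[1]*np.sin(yaw),-d[0]*np.sin(yaw)+d[1]*np.cos(yaw),p[2]]).round(4)
D=[np.pi,0,yaw]
def where(*a): print(*a,rk(readout.read_eef_pos()),'open',round(readout.read_opening(),4),'F',np.round(readout.read_ft_force(),1),'t',round(readout.read_clock(),2))
E
python3 - <<'E'
from h import *
robot.reach(W(0,.147,.15),D);set_gripper(.06,60)
print(robot.servo_line(W(0,.147,.053),f_stop=15));where('down')
set_gripper(.0,60);where('grip')
print(robot.servo_line(W(0,.147+.085,.053),velocity=.06,f_stop=20));where('pulled')
E
```

```text
False
down [0.0006 0.1471 0.0535] open 0.06 F [ 0.3 -0.6  0.8] t 5.63
grip [-1.000e-04  1.471e-01  5.450e-02] open 0.0304 F [-2.8  0.2  7.9] t 6.01
True
pulled [-0.0003  0.2175  0.0545] open 0.0306 F [ 0.1 -3.   5.6] t 7.12
```

Run:
```python
from h import *
print(robot.servo_line(W(0,.235,.0545),velocity=.03,f_stop=35));where('pull2')
robot.hold(.2);where()
im=get_image('side');save('s2',im)
cv2.imwrite('pics/s2c.png',cv2.resize(im['color'][130:270,220:360,::-1],(560,560)))
```

```text
True
pull2 [-0.0003  0.2176  0.0545] open 0.0303 F [ 1.  -3.5  5.1] t 7.48
[-0.0003  0.2175  0.0545] open 0.0307 F [ 0.  -3.3  5.8] t 7.68
```

View pics/s2c.png

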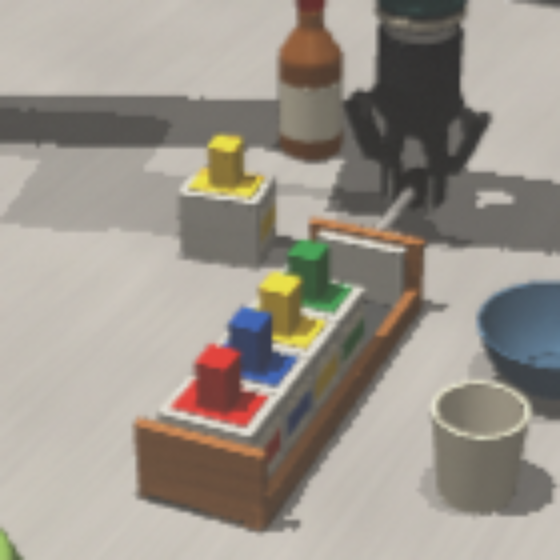

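```bash
cat >> h.py <<'E'
def wpic(nm):
    pose=(readout.read_eef_pos(),readout.read_tool_rot());im=get_image('wrist');save(nm,im)
    P=cloud(im,pose);Q=P.copy();Q[...,:2]=(P[...,:2]-O)@np.array([[np.cos(yaw),-np.sin(yaw)],[np.sin(yaw),np.cos(yaw)]])
    return im,Q
def caps(im,Q,zmin=.112):
    for c in('yellow','green','blue','red'):
        m=(colmask(im,c)&(Q[...,2]>zmin)&(Q[...,2]<.126)&(abs(Q[...,0])<.06)).astype(np.uint8);k,l,s,cc=cv2.connectedComponentsWithStats(m)
        for j in range(1,k):
            if s[j,4]>100:
                t=Q[l==j];print(c,s[j,4],np.round(t.mean(0),4),cv2.minAreaRect((t[:,:2]*1000).astype(np.float32)))
def strip(im,Q,y0,y1,z0,z1,xm=.02):
    m=(abs(Q[...,0])<xm)&(Q[...,1]>y0)&(Q[...,1]<y1)&(Q[...,2]>z0)&(Q[...,2]<z1);q=Q[m]
    return len(q),np.percentile(q,[2,50,98],axis=0).round(4).tolist() if len(q) else None
E
python3 - <<'E'
from h import *
set_gripper(.07);robot.servo_line(W(0,.2175,.16),velocity=.3)
robot.reach(W(-.04,.08,.38),D);robot.hold(.2)
im,Q=wpic('w3');caps(im,Q);where()
print('bookend top',strip(im,Q,.07,.097,.055,.075,.03))
print('bookend top',strip(im,Q,.04,.12,.055,.08,.03))
print('knob',strip(im,Q,.18,.27,.052,.08))
cv2.imwrite('pics/w3c.png',im['color'][:,:,::-1])
E
```

```text
yellow 311 [ 0.0016 -0.0789  0.1188] ((1.796255111694336, -80.53653717041016), (25.228771209716797, 25.31416893005371), 1.2747719287872314)
green 299 [ 0.0014 -0.0255  0.1193] ((1.2949705123901367, -26.046585083007812), (25.984052658081055, 25.573692321777344), 86.05265808105469)
blue 231 [ 0.0015 -0.134   0.1193] ((1.500544548034668, -134.76161193847656), (24.481487274169922, 26.080307006835938), 88.43836975097656)
red 228 [ 0.0017 -0.187   0.1188] ((1.5266494750976562, -188.63595581054688), (25.229822158813477, 25.33167266845703), 89.77388763427734)
[-0.0402  0.0806  0.3785] open 0.0698 F [-0.1 -0.1  1. ] t 9.98
bookend top (350, [[-0.0286, 0.0834, 0.0552], [0.0004, 0.0892, 0.0645], [0.0292, 0.096, 0.0702]])
bookend top (716, [[-0.0283, 0.0835, 0.0554], [0.0002, 0.0972, 0.065], [0.0291, 0.1114, 0.0706]])
knob (690, [[-0.0147, 0.1816, 0.0525], [-0.0004, 0.2151, 0.062], [0.0147, 0.2327, 0.0663]])
```

View pics/w3c.png

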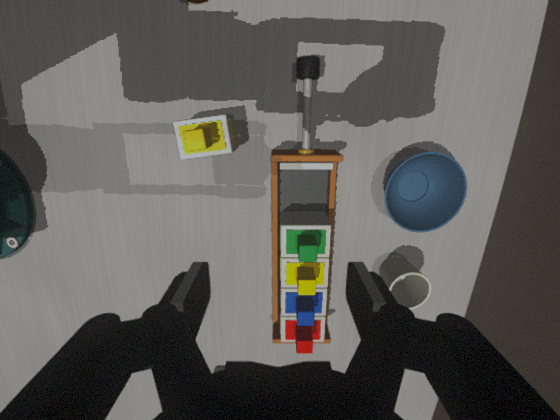

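Run:
```python
from h import *
robot.reach(W(.0015,-.026,.16),D)
print(robot.servo_line(W(.0015,-.026,.107),velocity=.1,f_stop=12));where('down')
set_gripper(0,30);where('grip')
print(robot.servo_line(W(0,.053,.107),velocity=.08,f_stop=15));where('slid')
set_gripper(.06);robot.servo_line(W(0,.053,.17),velocity=.2)
# new tin
ty=np.deg2rad(10);c=np.array([.4474,.1315])
robot.reach([*c,.16],[np.pi,0,ty])
print(robot.servo_line([*c,.099],velocity=.1,f_stop=12));where('tin down')
set_gripper(0,40);where('tin grip')
robot.servo_line([*c,.26],velocity=.2);where('lifted')
robot.reach(W(-.03,-.013,.26),D);robot.hold(.2)
im,Q=wpic('w4');caps(im,Q)
cv2.imwrite('pics/w4c.png',im['color'][:,:,::-1])
```

```text
False
down [ 0.002  -0.0259  0.1075] open 0.0699 F [-0.7  0.2  0.1] t 11.64
grip [ 0.0017 -0.0261  0.1075] open 0.0258 F [-1.6 -0.9  3.2] t 12.1
True
slid [ 0.0016 -0.016   0.1083] open 0.0254 F [-0.5  1.2  4.6] t 12.48
False
tin down [-0.1459  0.1278  0.0991] open 0.0601 F [-0.7 -0.3 -0.1] t 14.98
tin grip [-0.1463  0.128   0.0995] open 0.0255 F [-0.4 -0.4  3.7] t 15.38
lifted [-0.1477  0.1278  0.2588] open 0.0257 F [ 0.9  0.5 -3.4] t 16.34
red 293 [-0.0012 -0.1833  0.1183] ((-0.771733283996582, -185.9647979736328), (20.434368133544922, 18.532062530517578), 1.768842339515686)
```

View pics/w4c.png

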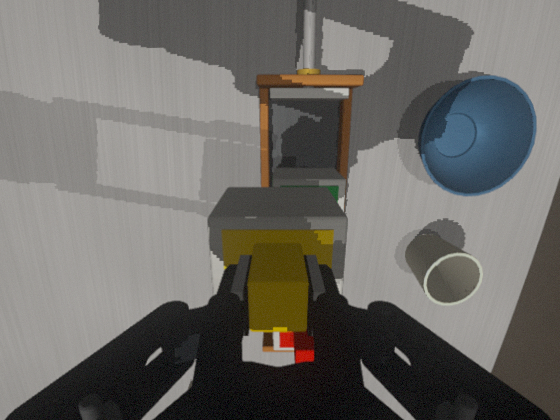

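Run:
```python
from h import *
ty=np.deg2rad(10);c=np.array([.4474,.1315])
robot.reach([*c,.15],[np.pi,0,ty])
print(robot.servo_line([*c,.0995],velocity=.08,f_stop=8));where('put')
set_gripper(.06);robot.servo_line([*c,.18],velocity=.25)
robot.reach(W(.0015,-.016,.17),D)
print(robot.servo_line(W(.0015,-.016,.1085),velocity=.1,f_stop=12))
set_gripper(0,30);where('grip')
robot.servo_line(W(.001,-.016,.1125),velocity=.03);where('lift')
print(robot.servo_line(W(0.0,.051,.1125),velocity=.08,f_stop=25));where('slid')
```

```text
True
put [-0.147   0.1273  0.0993] open 0.0255 F [-1.2 -1.2  6. ] t 18.85
False
grip [ 0.0018 -0.0161  0.1092] open 0.0258 F [-1.1  0.5  4.6] t 21.76
lift [ 0.0007 -0.0159  0.1122] open 0.0255 F [-1.3 -0.1 -4.4] t 22.04
False
slid [1.000e-04 5.070e-02 1.125e-01] open 0.0259 F [-0.3 -0.4 -3.1] t 23.03
```

Run:
```python
from h import *
print(robot.servo_line(W(0.0,.051,.1075),velocity=.04,f_stop=6));where('low')
set_gripper(.06);robot.servo_line(W(0,.051,.18),velocity=.2)
robot.reach(W(-.09,.02,.38),D);robot.hold(.2)
im,Q=wpic('w5');caps(im,Q,.104);where()
print('bookend',strip(im,Q,.07,.097,.055,.075,.03))
P=Q@np.eye(3)
m=colmask(im,'yellow')&(Q[...,0]<-.08)&(Q[...,2]>.1)
t=Q[m];xy=W(t[:,0].mean(),t[:,1].mean(),0);print('new',t.mean(0),xy,cv2.minAreaRect((t[:,:2]*1000).astype(np.float32)))
m=(np.hypot(Q[...,0]-t[:,0].mean(),Q[...,1]-t[:,1].mean())<.055)&(Q[...,2]>.063)&(Q[...,2]<.077)
print('body',cv2.minAreaRect((Q[m][:,:2]*1000).astype(np.float32)))
```

```text
True
low [0.0008 0.0504 0.1086] open 0.0254 F [-0.9 -0.7  5.4] t 23.24
yellow 408 [ 0.0006 -0.0782  0.1172] ((1.5754690170288086, -80.27719116210938), (26.104778289794922, 25.07662010192871), 0.3273882269859314)
green 411 [0.0008 0.0436 0.1192] ((1.5130319595336914, 43.513511657714844), (24.196672439575195, 26.66619873046875), 89.87162780761719)
red 201 [-0.0038 -0.1884  0.1171] ((-1.4435100555419922, -189.87557983398438), (19.580963134765625, 25.399717330932617), 3.7786128520965576)
[-0.0901  0.0202  0.3783] open 0.0601 F [ 0.3 -0.2 -0.7] t 25.32
bookend (391, [[-0.0288, 0.0824, 0.0627], [0.0003, 0.088, 0.0651], [0.0285, 0.0961, 0.0707]])
new [-0.14598363  0.12682627  0.11125089] [0.44807959 0.13042371 0.        ] ((-146.36013793945312, 126.81861877441406), (26.23242950439453, 25.287738800048828), 7.299805641174316)
body ((-146.78466796875, 126.91544342041016), (75.6611099243164, 54.0235595703125), 7.2056498527526855)
```

Run:
```python
from h import *
ty=np.deg2rad(10);c=W(-.1467,.1269,0)[:2]
robot.reach([*c,.16],[np.pi,0,ty])
print(robot.servo_line([*c,.099],velocity=.1,f_stop=12))
set_gripper(0,50);where('tin grip')
robot.servo_line([*c,.26],velocity=.2)
robot.reach(W(0,-.018,.26),D)
robot.servo_line(W(0,-.018,.195),velocity=.1);robot.hold(.2);where('hover')
s=robot.servo_line(W(0,-.018,.113),velocity=.06,f_stop=8);where('mid',s)
if not s:
    s=robot.servo_line(W(0,-.018,.1062),velocity=.02,f_stop=5);where('floor',s)
im=get_image('side');save('s6',im)
cv2.imwrite('pics/s6c.png',cv2.resize(im['color'][130:270,220:360,::-1],(560,560)))
```

```text
False
tin grip [-0.1463  0.127   0.0995] open 0.025 F [-1.8  0.3  4.3] t 27.46
hover [ 0.0005 -0.0181  0.1958] open 0.0256 F [ 0.4  0.  -2.9] t 30.25
mid False [ 0.0003 -0.018   0.1134] open 0.0253 F [-0.5  0.2 -3. ] t 31.77
floor True [ 0.     -0.018   0.1074] open 0.0253 F [-1.6 -0.6  4.5] t 32.11
```

View pics/s6c.png

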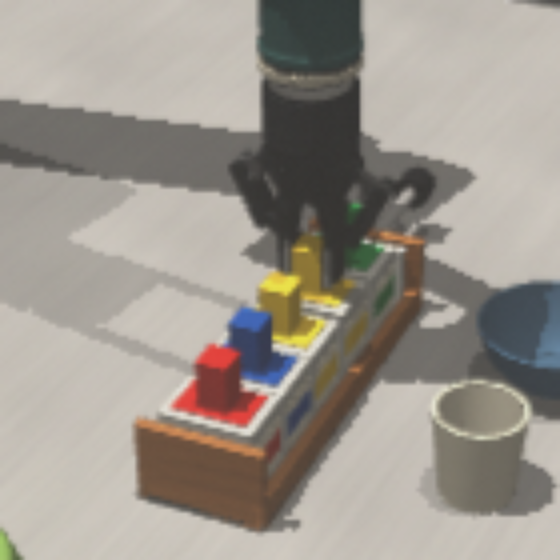

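Run:
```python
from h import *
set_gripper(.06);robot.servo_line(W(0,-.018,.18),velocity=.2);robot.hold(.2)
robot.reach(W(-.06,.03,.38),D);robot.hold(.2)
im,Q=wpic('w7');caps(im,Q,.104)
robot.reach(W(0,.2175,.15),D)
print(robot.servo_line(W(0,.2175,.053),velocity=.12,f_stop=15));set_gripper(0,60);where('grip')
s=robot.servo_line(W(0,.180,.0545),velocity=.03,f_stop=20);where('push',s)
robot.hold(.2);where()
```

```text
yellow 431 [-0.0006 -0.0152  0.1179] ((0.11417388916015625, -16.96335220336914), (26.162382125854492, 26.019817352294922), 0.5542665719985962)
yellow 387 [ 0.001  -0.078   0.1175] ((1.4228296279907227, -80.13677215576172), (25.869850158691406, 25.59605598449707), 1.4184337854385376)
green 391 [0.0008 0.0435 0.1193] ((1.1298694610595703, 43.395381927490234), (26.187255859375, 23.26833152770996), 0.038281846791505814)
blue 261 [ 0.0012 -0.1346  0.1193] ((1.5982751846313477, -135.2456817626953), (25.40057945251465, 24.71685791015625), 1.2158441543579102)
red 295 [ 0.001  -0.1865  0.1173] ((1.758162498474121, -189.4834747314453), (24.096176147460938, 25.795555114746094), 89.78949737548828)
False
grip [-0.0003  0.2177  0.0542] open 0.0304 F [-3.1 -0.1  7.3] t 36.91
push True [-0.0002  0.1876  0.0543] open 0.0303 F [0.2 2.1 3.2] t 37.89
[-0.0003  0.1877  0.0542] open 0.0301 F [ 2.1 -0.   5.9] t 38.09
```

Run:
```python
from h import *
set_gripper(.07);robot.servo_line(W(0,.1877,.16),velocity=.2)
robot.reach(W(-.06,.06,.38),D);robot.hold(.3)
im,Q=wpic('w8');caps(im,Q,.104)
print('bookend',strip(im,Q,.04,.09,.064,.075,.03));print('knob',strip(im,Q,.15,.25,.052,.08));where()
im=get_image('side');save('s8',im)
cv2.imwrite('pics/s8c.png',cv2.resize(im['color'][110:290,200:380,::-1],(560,560)))
```

```text
yellow 405 [-0.0007 -0.0261  0.1175] ((-0.0014581680297851562, -27.952510833740234), (25.81349754333496, 25.774642944335938), 89.8896713256836)
yellow 383 [ 0.0012 -0.0795  0.1172] ((1.625783920288086, -82.230712890625), (25.93084144592285, 26.44795036315918), 0.16271430253982544)
green 339 [0.001  0.0257 0.1194] ((0.9917612075805664, 25.42757797241211), (25.36648178100586, 23.999656677246094), 1.0372090339660645)
blue 247 [ 0.0012 -0.1355  0.1193] ((1.7761869430541992, -136.79457092285156), (26.100799560546875, 26.11526107788086), 89.92131805419922)
red 296 [ 0.0012 -0.1864  0.117 ] ((1.469538688659668, -189.23135375976562), (25.503820419311523, 25.99806785583496), 88.01765441894531)
bookend (250, [[-0.0276, 0.0519, 0.064], [0.0011, 0.0559, 0.0649], [0.0294, 0.0618, 0.0744]])
knob (638, [[-0.0144, 0.1521, 0.0528], [-0.0006, 0.1852, 0.0616], [0.014, 0.2025, 0.0664]])
[-0.06    0.0604  0.3792] open 0.0694 F [-0.2  0.6  0.6] t 40.62
```

View pics/s8c.png

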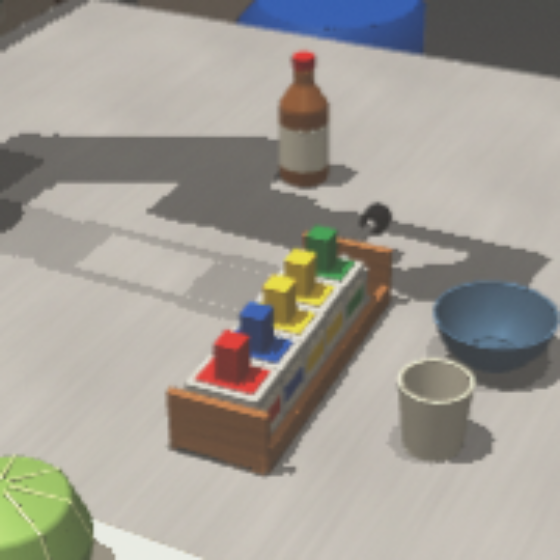

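The side view shows a closed row in the order red, blue, yellow, yellow, green. All tins are upright, the bystanders are in place, and the arm is clear. The measured joint value is about 0.050.

```bash
python3 -c "
from h import *
robot.close_job();print(readout.read_clock())"
```

```text
the job is handed in; nothing more can be done
the job is handed in; nothing more can be done
```

The new yellow tin is filed between its twin and the green tin, and I handed the job in at about 41 s of the 72 s allowed.

I pulled the knob to its stop; a second pull to 35 N moved it no further. I then moved the green tin towards the bookend by its cap, set the new tin down under force control, and released it. Finally I pushed the knob back in until it met the row, 30 mm in from the stop, which puts the joint at about 0.050.

**Last checks:**
- **Tins:** the row is red, blue, yellow, yellow, green, all upright. The two yellow tins are about 54 mm apart, and all five are within 2 mm of the rack's centre line.
- **Bookend:** its face is at about rack y = 52–55 mm, which fits a snug row.
- **Bystanders:** none looked moved in the side view. I did not measure their positions.

**What went wrong or disagreed:**
- **First slide of the green tin:** it stopped after 10 mm on the force limit, and I had already picked up the new tin. I put the new tin back, then lifted the green tin about 3 mm and carried it. It ended about 7 mm short of the target, leaving a gap of about 70 mm, which was enough for the 54 mm tin.
- **Knob reading at the stop:** the camera put the joint at about 0.076, against 0.079 from the bookend face. I took it as the stop because the knob would not move further.

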